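Load a petri dish under the spring flap

ROBOT

A 6-joint arm with a two-finger parallel gripper is mounted at the origin on the work surface; the furniture and walls round the work are solid. World frame = base frame: x ahead of the robot, y to its left, z up, the work surface at z = 0. Lengths are in m, angles in degrees, forces in N, time in s.
With the tool pointing down it reaches from about 0.4 to 0.825 m from the base axis. Payload 7 kg.
Tool frame: the origin (TCP) lies midway between the tips of the shut fingers; the grasp point (between the pads) lies r.pinch_z behind it (r.pinch_z is the distance from the TCP to the grasp point, in m); z points along the fingers, y is the line along which they close (so a half turn about z gives the same grasp; the last joint's range is limited). The gripper opens to 88 mm and grips with 3 to 60 N. Pads are 19 mm wide; open, the fingers measure 130 mm over their backs; the gripper's body (78 mm by 193 mm) begins 47 mm behind the grasp point.
Start: joints at [-53.509, 20.546, 0.682, 0, -70.136, -16.507], TCP at [0.231, -0.634, 0.227] pointing down, gripper open.
Joint ranges: [-176.03, 176.03], [-82.01, 121.73], [-58.28, 71.71], [-173.87, 95.51], [-174.79, -0.11], [-173.66, 173.66]. Speed limits (degrees/s): [136.94, 136.94, 172.46, 180, 180, 180].

INTERFACE

Orientations are given as [roll, pitch, yaw] about the fixed x, y, z axes, in that order (R = Rz(yaw) Ry(pitch) Rx(roll)).
In Python, from plant import r, optics, job gives the robot as it stands.
- The arm moves only by the shell command python3 -m crank 'ROWS' [FORCE]. ROWS is JSON, a list of rows, each an object with "xyz": the shift along the tool's x, y, z in units of 30 mm (1.0 is 30 mm), a list of three; "delta_rot": the turn, a rotation vector about the tool's x, y, z in degrees, a list of three; "claw": the closure, from 0 (fully open) to 1 (shut). A call has 1 to 20 rows; each row is the pose to reach, as a shift and turn from the pose commanded when the call began, along the tool's axes at that moment; what a row does not reach only later rows make up. A row lasts 1/8 s, in which the tool goes at most 62.5 mm and 10.7 degrees, less where a joint would pass 70% of its speed; a pose out of reach is approached as far as the arm can. A call with a gripper value outside its range is refused whole. The fingers move at their own pace and stop on an object; FORCE is the grip in N (left out, the last holds). Time passes only in rows, so rows that repeat a pose let the fingers close. It gives the time, the measured TCP pose, the force, the opening and the grip force at its end, in the units of the state.
- r.get_state(): the state, without advancing time (a new reading comes with each control period).
- optics.capture(name): name is "scene" or "top"; returns a dict with "img" (400x640x3 uint8, blue, green, red), "fovy" (degrees; the focal length in pixels is half the picture's height over the tangent of half this angle, whatever the lens; pixels are square), "cx", "cy" (the principal point, pixels), "eye" and "rotation" of the camera in the world. Camera axes: x right, y up, looking along -z (the intrinsics and any distortion apply to the point x, -y, -z); pixel columns grow to the right and rows downward; lengths in m; the calibration is good to about 2 mm. A picture is of the moment at which its call begins. There is no depth.
- job.close_job(): hands the job in; it is judged then, once.
The state is a dict: "time_s": time; "joints": joint angles; "qd": joint speeds; "joint_torque": joint torques, N m; "tcp_pos": TCP position; "eef_rot": TCP orientation; "contact_force": force on the tool from outside, world axes, zero at the start; "moment": the same for the moment, N m; "gripper_width": finger opening in m; "gripper_force": force on a finger pad.
Only numpy, scipy, OpenCV 4.12 (cv2) and the standard library are available. Lean on these libraries where they do the work, as an engineer would, in place of code of your own. Each camera call takes 0.05 s, during which the arm holds its last target. There are 200 camera calls.

TASK

Load the petri dish into the dish station: press the flap's long paddle towards the lane with one fingertip so that the foot lifts, and while holding it open push the dish along the lane under the foot with the other fingertip until it is fully home against the two stop pins. Then let the flap close so that its foot rests on the dish and holds it, and move clear. Push only: do not lift or tip the dish, and leave the vials, the tape roll and the hose fitting where they stand.

Things in the scene. Friction and masses are not known exactly. Their poses are not given: they have to be found in the camera images.
- station: Dish station, fixed: dark steel base plate 257 x 168 x 3 mm (x -185 to 72, y -90 to 78, top z = 3). Origin on the bench on the lane's centre line, level with the foot's front face; x points along the lane in the loading direction (about world +y), y to the left of that, so hinge and paddle are at -y, the side away from the robot.
- lane_mouth (a point): Lane centre line at its open end, on the base plate (station x = -163 mm). The lane is 95 mm wide between slick white plastic rails 3.5 mm thick with tops at z = 13 mm: the -y rail is straight from x = -163 to 64, the +y rail straight from x = -71 to 64 and flaring outwards to y = 70 from x = -71 back to -158, as a funnel.
- end_stop (a point): Midpoint between the tops of the two stop pins at the far end of the lane: white upright pins 8 mm in diameter, 16 mm above the bench, at station x = 48.6, y = -34 and y = 34 mm. Fully home the dish touches both.
- hinge (a point): Point on the hinge rod's axis: the rod runs parallel to station x at y = -58 mm, z = 52 mm, between two posts 8 x 12 mm, 63 mm high, at station x = -148 and x = 52 mm.
- flap (a joint): Flap angle about the hinge rod. 0 = closed (foot's sole 7 mm above the bench: it blocks the dish, which cannot push it open); grows as the foot lifts; hard stop 0.42. Spring and weight close it: 3 to 6 N at the paddle's hem hold it open. The foot clears the dish above about 0.20; resting on the dish it reads about 0.16. Fully open no part of the flap is above 90 mm.
- paddle (a point): Aluminium paddle of the flap: 110 mm long (station x -135 to -25), 4 mm thick, slanting from the rod down and outwards to a round hem 7 mm thick. Point: hem axis, mid-length. Closed: hem at y = -82, z = 15 mm (outer face y = -85.5). Pressed towards the lane (+y) anywhere along it, it lifts the foot; hem 13 mm inwards = 0.33 rad, then at z = 9. A finger can slide along it while pressing.
- foot (a point): Foot of the flap: steel block 36 mm along the lane (station x 0 to 36) on a black rubber sole 62 mm long (x 0 to 62) and 6 mm thick; 30 mm across (station y -6 to 24 when closed), 42 mm high in all, turning with the paddle. Point: centre of the sole's underside. Let down, the sole lies on the dish's far rim.
- dish: The petri dish, clear and round, 89 mm diameter, rim 14 mm high, lying flat, about 60 g; origin at the centre of its underside. It starts flat on the base plate (underside 3 mm above the bench) at the open end of the lane, in front of the foot.
- home (a point): Where the centre of the dish's underside is when fully home: station x = 14 mm, y = 0, z = 3 mm.
- vial_a: Loose vial with black screw cap, 27 mm diameter, 50 mm high, on the bench beside the station at its +y side; origin at the centre of its underside. Leave alone.
- vial_b: A second such vial, empty. Leave alone.
- tape: Roll of black tape lying flat, 93 mm diameter, 19 mm high, on the bench; origin at the centre of its underside. Leave alone.
- hose_fitting: White hose fitting standing on the bench beyond the far end of the station, 18 mm diameter, 21 mm high; origin at the centre of its underside. Leave alone.
Mind the look-alikes: they are no part of the job. Leave any turquoise look-alike of the dish alone.

How it is judged:
By the outcome, as a careful person would: the job done as asked, in the order asked, and still so for the second after the job is handed in, with the robot touching nothing.
It also fails if it takes over 42 s, if anything falls off the work surface, if the arm or the gripper's body presses on something with over 40 N, if the wrist force passes 120 N, or if a joint passes its speed limit or range.

## Working session

There is one attempt and no reset: what is moved stays moved. The work goes in short steps, Python scripts to look and compute and a shell command to move; the robot and the scene stay as the last step left them, time stands still between calls to the robot, and variables do not carry over. Pictures are saved under pics/ and viewed, at most 10 in all, crops included, and the job is handed in when it is done.

```bash
ls; mkdir -p pics; python3 - <<'E'
from plant import r,optics,job
import cv2
for n in("scene","top"):
    c=optics.capture(n); cv2.imwrite(f"pics/{n}0.png",c["img"]); print(n,{k:v for k,v in c.items() if k!="img"})
print(r.get_state(),r.pinch_z)
E
```

```text
pics
scene {'fovy': 50.496633098729575, 'cx': 321.1377871072211, 'cy': 205.51276771404576, 'eye': array([-0.09655852, -0.53595588,  0.58915513]), 'rotation': array([ 55.92202319,  -0.47753782, -44.85218303])}
top {'fovy': 43.70818356468813, 'cx': 323.10148968072116, 'cy': 195.33917162426854, 'eye': array([0.21960069, 0.02546397, 1.32034703]), 'rotation': array([  9.85409779,  -0.96724975, -90.5983796 ])}
{'time_s': 0.1, 'joints': array([-5.35079450e+01,  2.05868692e+01,  6.39865403e-01, -1.77179273e-02,
       -7.01357907e+01, -1.65045502e+01]), 'qd': array([ 0.00596938, -0.06488572,  0.11216107,  0.02685736,  0.02328652,
       -0.02237136]), 'joint_torque': array([-2.03129268e-03, -5.84162092e+01,  2.93755192e+01,  7.01564267e+00,
        1.02289551e-02, -4.58256886e-05]), 'tcp_pos': array([ 0.23052852, -0.63395631,  0.22572805]), 'eef_rot': array([ 1.79915885e+02, -7.55267545e-03, -1.60018522e+02]), 'contact_force': array([0.16323965, 0.13015524, 0.5344854 ]), 'moment': array([ 0.02980899, -0.03685453, -0.01860922]), 'gripper_force': 0.0, 'gripper_width': 0.0877705901591631} 0.0188
```

View pics/scene0.png

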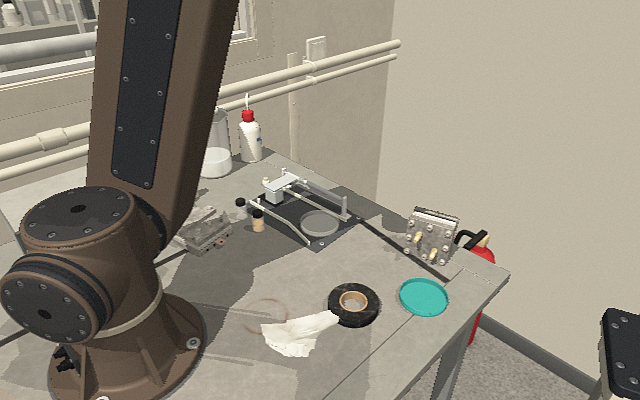

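View pics/top0.png

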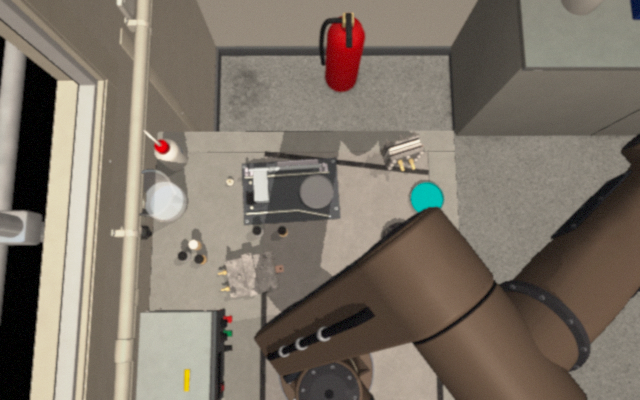

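The scene view shows the station at about (240–360, 170–250), with the dish at (319, 222). In the top view the station spans (243–340, 155–225) with the dish at (317, 191). The turquoise look-alike is well away from it. Next I'll enlarge both views to get the corners.

```bash
cat > h.py <<'E'
import numpy as np, cv2
from scipy.spatial.transform import Rotation as R
from plant import r,optics,job
def cam(c):
    f=200/np.tan(np.radians(c["fovy"]/2)); return f,R.from_euler('xyz',c["rotation"],degrees=True).as_matrix()
def ray(c,u,v,z):
    f,M=cam(c); d=M@np.array([(u-c["cx"])/f,-(v-c["cy"])/f,-1]); e=c["eye"]; return e+d*(z-e[2])/d[2]
def proj(c,p):
    f,M=cam(c); q=M.T@(np.asarray(p)-c["eye"]); return c["cx"]-f*q[0]/q[2], c["cy"]+f*q[1]/q[2]
def crop(c,x0,y0,w,h,s,name):
    cv2.imwrite(name,cv2.resize(c["img"][y0:y0+h,x0:x0+w],None,fx=s,fy=s,interpolation=cv2.INTER_CUBIC))
E
python3 - <<'E'
from h import *
t=optics.capture("top"); s=optics.capture("scene")
crop(t,235,145,114,85,7,"pics/t1.png"); crop(s,230,165,133,90,6,"pics/s1.png")
E
```

```text
(no output)
```

View pics/t1.png

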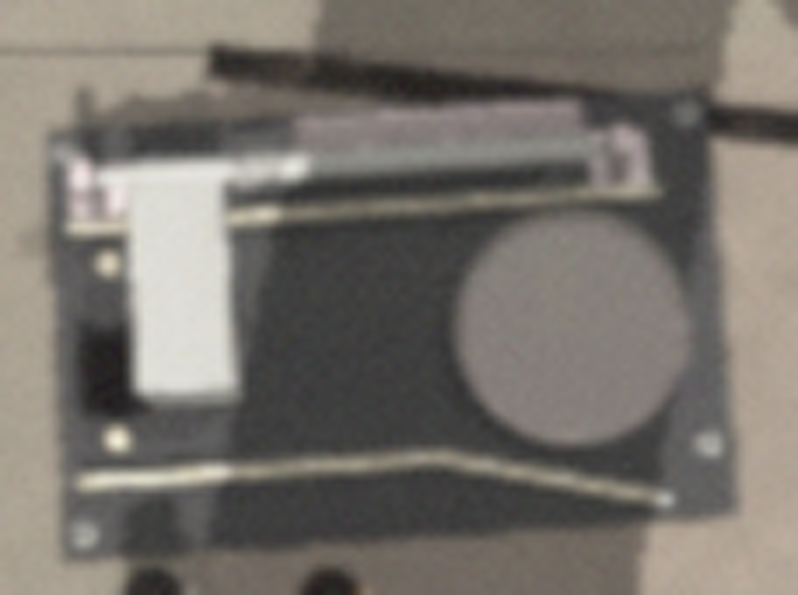

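View pics/s1.png

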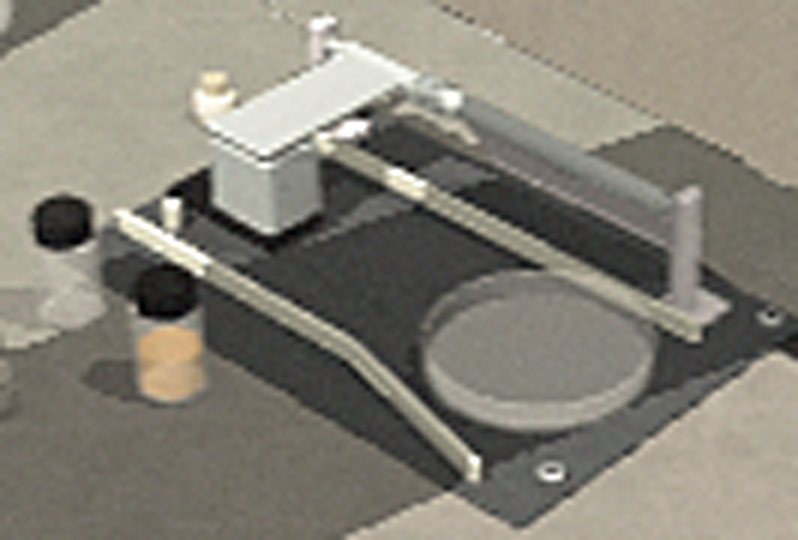

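```bash
cat > fit.py <<'E'
from h import *
from scipy.optimize import least_squares
t=optics.capture("top"); s=optics.capture("scene")
T=[(72,-90,3,50,130),(72,78,3,67,560),(-185,78,3,737,510),(64,-49.2,13,68,230),(-163,-49.2,13,660,190),(48.6,-34,16,108,264),(48.6,34,16,118,440),(64,49.2,13,80,482),(-71,49.2,13,447,455),(-158,70,13,665,498)]
S=[(-163,-49.2,13,697,330),(64,49.2,13,120,212),(-71,49.2,13,350,350),(-158,70,13,473,463),(-185,78,3,520,527),(48.6,34,16,172,203)]
up=lambda U,V,k,x,y:((U+.5)/k-.5+x,(V+.5)/k-.5+y)
A=[(t,p[:3],up(p[3],p[4],7,235,145)) for p in T]
B=[(s,p[:3],up(p[3],p[4],6,230,165)) for p in S]
def tow(q,p):
    a=q[2]; return np.array([q[0]+(np.cos(a)*p[0]-np.sin(a)*p[1])/1e3,q[1]+(np.sin(a)*p[0]+np.cos(a)*p[1])/1e3,p[2]/1e3])
def fit(L):
    def e(q): return np.concatenate([(ray(c,*uv,p[2]/1e3)-tow(q,p))[:2] for c,p,uv in L])*1e3
    o=least_squares(e,[.6,0,1.57],loss='soft_l1',x_scale=[.01,.01,.01]); return o.x,e(o.x).round(1)
for L in(A,B,A+B):
    q,e=fit(L); print(q[:2],np.degrees(q[2]),e.reshape(-1,2).tolist())
def tos(q,w):
    d=np.asarray(w)[:2]-q[:2]; a=q[2]; return 1e3*np.array([np.cos(a)*d[0]+np.sin(a)*d[1],-np.sin(a)*d[0]+np.cos(a)*d[1]])
for n,c,uv in(("top",t,up(572,328,7,235,145)),("scene",s,up(538,341,6,230,165))): w=ray(c,*uv,.017); print(n,w,tos(q,w))
np.save("q.npy",q)
E
python3 fit.py
```

```text
[0.45244363 0.14418772] 93.51194064837523 [[0.4, -1.5], [1.1, -0.6], [2.3, 2.1], [-1.0, -0.0], [-0.8, 0.4], [-0.7, 0.4], [-0.5, -0.1], [0.2, -0.1], [1.1, -3.6], [-0.6, 2.3]]
[0.45095677 0.1442859 ] 92.96066769751835 [[-1.1, -0.4], [-0.3, -0.8], [-2.4, -3.8], [0.5, 2.0], [2.8, 0.8], [0.6, 0.5]]
[0.45196222 0.14425026] 93.30538947006816 [[0.6, -1.3], [1.3, -0.9], [3.4, 1.8], [-0.8, 0.1], [0.2, 0.5], [-0.4, 0.5], [-0.2, -0.3], [0.4, -0.4], [1.8, -3.8], [0.5, 2.0], [-3.0, -0.7], [-0.9, -0.4], [-3.9, -3.5], [-1.4, 2.4], [0.7, 1.2], [-0.1, 0.8]]
top [0.45646359 0.01909151 0.017     ] [-125.21007907    2.7225186 ]
scene [0.45459012 0.01738868 0.017     ] [-126.80206025    4.69104965]
```

```bash
cat > g.py <<'E'
from h import *
import sys
q=np.load("q.npy"); a=q[2]
Sm=np.array([[np.cos(a),-np.sin(a),0],[np.sin(a),np.cos(a),0],[0,0,1]])
def pose(x,y,z,th,tilt):
    # station mm/deg; th: paddle finger leads; tool y -> pusher (+y)
    p=Sm@np.array([x,y,z])/1e3+np.r_[q[:2],0]
    B=np.array([[-1,0,0],[0,1,0],[0,0,-1.]]).T  # tool x=-xs, y=ys, z=down
    M=Sm@R.from_euler('y',-tilt,degrees=True).as_matrix()@R.from_euler('z',th,degrees=True).as_matrix()@B
    return p,M
def cur():
    s=r.get_state(); return s,np.array(s["tcp_pos"]),R.from_euler('xyz',s["eef_rot"],degrees=True).as_matrix()
def delta(x,y,z,th,tilt):
    s,p0,M0=cur(); p,M=pose(x,y,z,th,tilt)
    d=M0.T@(p-p0)*1e3/30; v=R.from_matrix(M0.T@M).as_rotvec(degrees=True)
    print((x,y,z,th,tilt),"xyz",d.round(2).tolist(),"rot",v.round(1).tolist())
def tips(w):
    s,p,M=cur(); f=lambda t:(Sm.T@(p+M@np.array(t)/1e3-np.r_[q[:2],0])*1e3).round(1).tolist()
    w=w or s["gripper_width"]*1e3
    print("t",s["time_s"],"F",np.round(Sm.T@s["contact_force"],1),"w",round(s["gripper_width"]*1e3,1),"tcp",f([0,0,0]))
    print(" paddle pad corners front/back",f([-9.5,-w/2,0]),f([9.5,-w/2,0])," pusher front in/out",f([-9.5,w/2,0]),f([-9.5,w/2+21,0]))
if __name__=="__main__":
    tips(None)
    for k in sys.argv[1:]: delta(*map(float,k.split(',')))
E
python3 g.py -158,-48,160,33,0 -158,-48,9,33,0
```

```text
t 0.3 F [ 0.2 -0.4  0.6] w 87.3 tcp [-764.4, 265.9, 226.3]
 paddle pad corners front/back [-803.5, 244.2, 226.2] [-808.9, 262.4, 226.2]  pusher front in/out [-719.9, 269.3, 226.3] [-699.7, 275.3, 226.3]
(-158.0, -48.0, 160.0, 33.0, 0.0) xyz [-15.82, 16.36, 2.22] rot [0.0, 0.0, -106.3]
(-158.0, -48.0, 9.0, 33.0, 0.0) xyz [-15.82, 16.36, 7.25] rot [0.0, 0.0, -106.3]
```

```bash
python3 -m crank '[{"xyz":[-15.82,16.36,1.0],"delta_rot":[0,0,-106.3],"claw":0.12},{"xyz":[-15.82,16.36,1.0],"delta_rot":[0,0,-106.3],"claw":0.12},{"xyz":[-15.82,16.36,1.0],"delta_rot":[0,0,-106.3],"claw":0.12},{"xyz":[-15.82,16.36,1.0],"delta_rot":[0,0,-106.3],"claw":0.12},{"xyz":[-15.82,16.36,1.0],"delta_rot":[0,0,-106.3],"claw":0.12},{"xyz":[-15.82,16.36,1.0],"delta_rot":[0,0,-106.3],"claw":0.12},{"xyz":[-15.82,16.36,1.0],"delta_rot":[0,0,-106.3],"claw":0.12},{"xyz":[-15.82,16.36,1.0],"delta_rot":[0,0,-106.3],"claw":0.12},{"xyz":[-15.82,16.36,1.0],"delta_rot":[0,0,-106.3],"claw":0.12},{"xyz":[-15.82,16.36,2.2],"delta_rot":[0,0,-106.3],"claw":0.12},{"xyz":[-15.82,16.36,2.2],"delta_rot":[0,0,-106.3],"claw":0.12},{"xyz":[-15.82,16.36,2.2],"delta_rot":[0,0,-106.3],"claw":0.12},{"xyz":[-15.82,16.36,2.2],"delta_rot":[0,0,-106.3],"claw":0.12},{"xyz":[-15.82,16.36,2.2],"delta_rot":[0,0,-106.3],"claw":0.12}]' 20; python3 g.py -162,-55,9,33,0
```

```text
time_s: 2.05
tcp_pos: [0.5088, -0.0118, 0.1611]
eef_rot: [-180.0, -0.0, -53.8]
contact_force: [-0.1, -0.3, -0.6]
gripper_width: 0.0769
gripper_force: 0.0
t 2.05 F [-0.3  0.2 -0.6] w 76.9 tcp [-159.0, -47.7, 161.1]
 paddle pad corners front/back [-130.2, -74.8, 161.1] [-146.1, -85.2, 161.1]  pusher front in/out [-172.0, -10.3, 161.0] [-183.4, 7.4, 161.0]
(-162.0, -55.0, 9.0, 33.0, 0.0) xyz [0.21, -0.15, 5.07] rot [-0.0, -0.0, -0.1]
```

```bash
python3 g.py -157.5,-69,60,40,0 -157.5,-69,9,40,0
```

```text
t 2.05 F [-0.3  0.2 -0.6] w 76.9 tcp [-159.0, -47.7, 161.1]
 paddle pad corners front/back [-130.2, -74.8, 161.1] [-146.1, -85.2, 161.1]  pusher front in/out [-172.0, -10.3, 161.0] [-183.4, 7.4, 161.0]
(-157.5, -69.0, 60.0, 40.0, 0.0) xyz [0.34, -0.62, 3.37] rot [-0.0, -0.0, -7.1]
(-157.5, -69.0, 9.0, 40.0, 0.0) xyz [0.34, -0.62, 5.07] rot [-0.0, -0.0, -7.1]
```

```bash
python3 -m crank '[{"xyz":[0.34,-0.62,1.0],"delta_rot":[0,0,-7.1],"claw":0.12},{"xyz":[0.34,-0.62,2.4],"delta_rot":[0,0,-7.1],"claw":0.12},{"xyz":[0.34,-0.62,3.4],"delta_rot":[0,0,-7.1],"claw":0.12},{"xyz":[0.34,-0.62,4.0],"delta_rot":[0,0,-7.1],"claw":0.12},{"xyz":[0.34,-0.62,4.5],"delta_rot":[0,0,-7.1],"claw":0.12},{"xyz":[0.34,-0.62,4.8],"delta_rot":[0,0,-7.1],"claw":0.12},{"xyz":[0.34,-0.62,5.05],"delta_rot":[0,0,-7.1],"claw":0.12},{"xyz":[0.34,-0.62,5.05],"delta_rot":[0,0,-7.1],"claw":0.12}]'; python3 g.py -157.5,-57,9,40,0 -157.5,-50.5,9,40,0
python3 - <<'E'
from h import *
s=optics.capture("scene");crop(s,230,165,133,90,6,"pics/s2.png")
E
```

```text
time_s: 3.05
tcp_pos: [0.5299, -0.0082, 0.0089]
eef_rot: [180.0, 0.0, -46.6]
contact_force: [0.2, -0.2, -0.3]
gripper_width: 0.0772
gripper_force: 0.0
t 3.05 F [-0.2 -0.2 -0.3] w 77.2 tcp [-156.7, -69.0, 8.9]
 paddle pad corners front/back [-124.6, -92.4, 8.9] [-139.1, -104.7, 8.9]  pusher front in/out [-174.3, -33.3, 9.0] [-187.8, -17.3, 9.0]
(-157.5, -57.0, 9.0, 40.0, 0.0) xyz [-0.24, 0.32, -0.0] rot [0.0, 0.0, 0.1]
(-157.5, -50.5, 9.0, 40.0, 0.0) xyz [-0.38, 0.49, -0.0] rot [0.0, 0.0, 0.1]
```

View pics/s2.png

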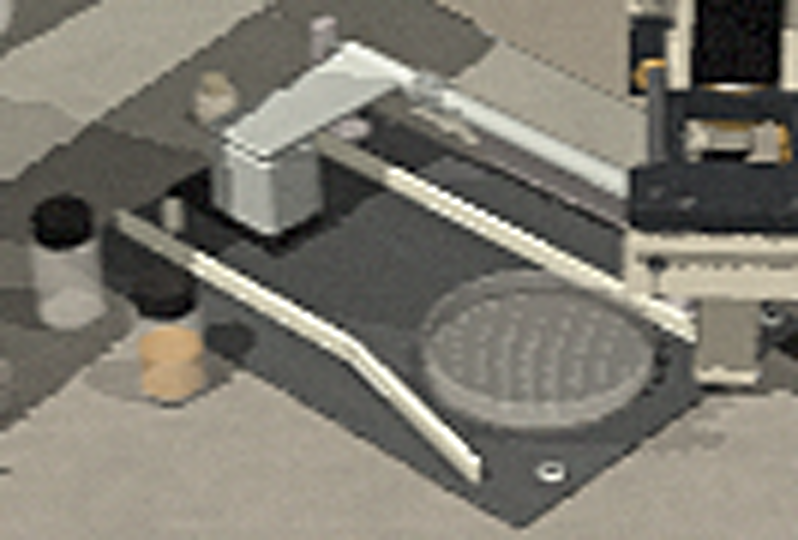

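The pusher finger is down at crop (725, 340), just behind the lane mouth. The dish hasn't moved (540, 345) and the foot is still down. Next I'll press the paddle.

```bash
python3 -m crank '[{"xyz":[-0.12,0.16,0],"delta_rot":[0,0,0],"claw":0.12},{"xyz":[-0.24,0.32,0],"delta_rot":[0,0,0],"claw":0.12},{"xyz":[-0.3,0.41,0],"delta_rot":[0,0,0],"claw":0.12},{"xyz":[-0.38,0.49,0],"delta_rot":[0,0,0],"claw":0.12},{"xyz":[-0.38,0.49,0],"delta_rot":[0,0,0],"claw":0.12}]'; python3 g.py
python3 - <<'E'
from h import *
s=optics.capture("scene");crop(s,230,165,133,90,6,"pics/s3.png")
E
```

```text
time_s: 3.72
tcp_pos: [0.5127, -0.0094, 0.0098]
eef_rot: [-179.8, -0.1, -46.6]
contact_force: [4.2, 0.5, -2.8]
gripper_width: 0.0769
gripper_force: 2.4
t 3.725 F [ 0.2 -4.2 -2.8] w 76.9 tcp [-156.9, -51.8, 9.8]
 paddle pad corners front/back [-124.8, -75.1, 9.9] [-139.4, -87.3, 9.9]  pusher front in/out [-174.4, -16.2, 9.6] [-187.9, -0.2, 9.6]
```

View pics/s3.png

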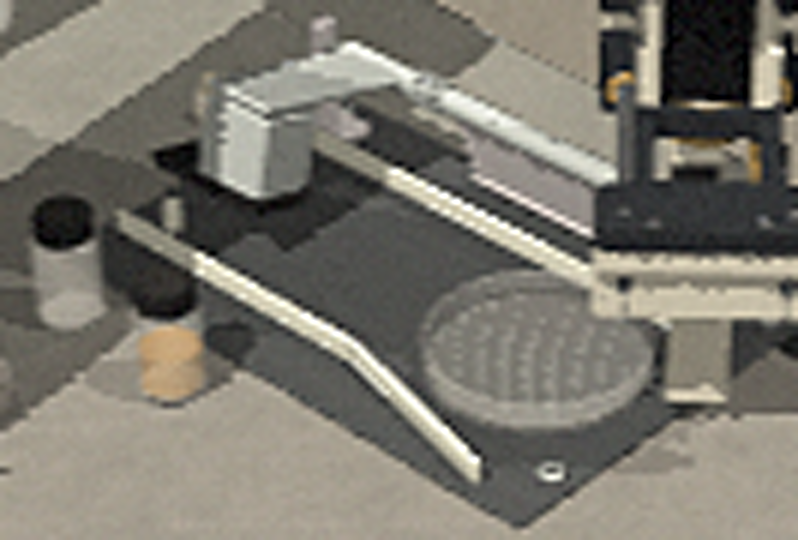

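The foot has lifted clearly: the block has risen about 37 crop px to (260, 150). The dish is untouched. Force is 4 N. Next comes the first half of the push, turning the hand while it slides along the paddle.

```bash
python3 g.py -156.5,-49.6,9,40,0 -155,-47,9,35,0 -154,-44.4,9,30,0 -149.8,-42,9,25,0 -145.8,-40,9,20,0 -136.7,-38.2,9,15,0 -127.7,-36.7,9,10,0 -118.5,-35.4,9,5,1 -109.5,-34.5,9,0,2 -79.5,-34.5,9,0,5| cut -c1-150
```

```text
t 3.775 F [ 0.9 -5.  -2.5] w 77.0 tcp [-156.9, -51.8, 9.7]
 paddle pad corners front/back [-124.8, -75.1, 9.8] [-139.4, -87.3, 9.8]  pusher front in/out [-174.4, -16.2, 9.6] [-188.0, -0.1, 9.5]
(-156.5, -49.6, 9.0, 40.0, 0.0) xyz [-0.06, 0.05, 0.02] rot [-0.1, -0.1, 0.1]
(-155.0, -47.0, 9.0, 35.0, 0.0) xyz [-0.15, 0.08, 0.02] rot [-0.1, -0.1, 5.1]
(-154.0, -44.4, 9.0, 30.0, 0.0) xyz [-0.23, 0.13, 0.02] rot [-0.2, -0.1, 10.1]
(-149.8, -42.0, 9.0, 25.0, 0.0) xyz [-0.39, 0.1, 0.02] rot [-0.2, -0.1, 15.1]
(-145.8, -40.0, 9.0, 20.0, 0.0) xyz [-0.54, 0.06, 0.02] rot [-0.2, -0.0, 20.1]
(-136.7, -38.2, 9.0, 15.0, 0.0) xyz [-0.81, -0.09, 0.02] rot [-0.2, -0.0, 25.1]
(-127.7, -36.7, 9.0, 10.0, 0.0) xyz [-1.07, -0.24, 0.02] rot [-0.2, -0.0, 30.1]
(-118.5, -35.4, 9.0, 5.0, 1.0) xyz [-1.33, -0.41, 0.02] rot [0.2, -1.0, 35.1]
(-109.5, -34.5, 9.0, 0.0, 2.0) xyz [-1.58, -0.58, 0.02] rot [0.5, -1.9, 40.1]
(-79.5, -34.5, 9.0, 0.0, 5.0) xyz [-2.34, -1.22, 0.02] rot [1.6, -4.8, 40.1]
```

```bash
python3 -m crank '[{"xyz":[-0.06,0.05,0],"delta_rot":[0,0,0],"claw":0.12},{"xyz":[-0.15,0.08,0],"delta_rot":[0,0,5],"claw":0.12},{"xyz":[-0.23,0.13,0],"delta_rot":[0,0,10],"claw":0.12},{"xyz":[-0.31,0.12,0],"delta_rot":[0,0,12.5],"claw":0.12},{"xyz":[-0.39,0.1,0],"delta_rot":[0,0,15],"claw":0.12},{"xyz":[-0.54,0.06,0],"delta_rot":[0,0,20],"claw":0.12},{"xyz":[-0.68,-0.01,0],"delta_rot":[0,0,22.5],"claw":0.12},{"xyz":[-0.81,-0.09,0],"delta_rot":[0,0,25],"claw":0.12},{"xyz":[-0.94,-0.16,0],"delta_rot":[0,0,27.5],"claw":0.12},{"xyz":[-1.07,-0.24,0],"delta_rot":[0,0,30],"claw":0.12},{"xyz":[-1.2,-0.32,0],"delta_rot":[0,-0.5,32.5],"claw":0.12},{"xyz":[-1.33,-0.41,0],"delta_rot":[0.2,-1,35],"claw":0.12},{"xyz":[-1.46,-0.5,0],"delta_rot":[0.3,-1.5,37.5],"claw":0.12},{"xyz":[-1.58,-0.58,0],"delta_rot":[0.5,-1.9,40],"claw":0.12},{"xyz":[-1.58,-0.58,0],"delta_rot":[0.5,-1.9,40],"claw":0.12}]'; python3 g.py -79.5,-34.5,9,0,4 -54.5,-34.5,9,0,6
python3 - <<'E'
from h import *
s=optics.capture("scene");t=optics.capture("top");crop(s,230,165,133,90,3,"pics/a.png");crop(t,235,145,114,90,3,"pics/b.png")
cv2.imwrite("pics/c3.png",np.hstack([cv2.imread("pics/a.png"),cv2.imread("pics/b.png")]))
E
```

```text
time_s: 5.65
tcp_pos: [0.492, 0.0366, 0.0094]
eef_rot: [179.9, 1.9, -86.6]
contact_force: [3.8, -1.6, 0.6]
gripper_width: 0.0775
gripper_force: 2.0
t 5.65 F [-1.8 -3.7  0.6] w 77.5 tcp [-109.8, -33.8, 9.4]
 paddle pad corners front/back [-100.3, -72.5, 9.6] [-119.3, -72.5, 9.0]  pusher front in/out [-100.4, 5.0, 9.8] [-100.4, 26.0, 9.8]
(-79.5, -34.5, 9.0, 0.0, 4.0) xyz [-1.01, -0.03, 0.05] rot [0.1, -2.1, 0.1]
(-54.5, -34.5, 9.0, 0.0, 6.0) xyz [-1.84, -0.03, 0.08] rot [0.1, -4.1, 0.1]
```

View pics/c3.png

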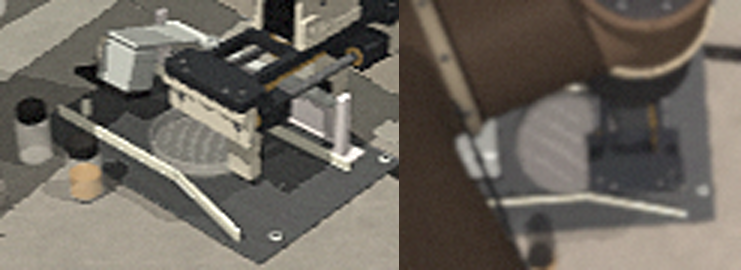

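The dish is entering the lane in front of the pusher: scene inset (190, 140), top inset (555, 140). The foot is still up. I'll carry on with the straight push.

```bash
python3 -m crank '[{"xyz":[-0.2,0,0.01],"delta_rot":[0,-0.4,0],"claw":0.12},{"xyz":[-0.4,0,0.01],"delta_rot":[0,-0.8,0],"claw":0.12},{"xyz":[-0.6,0,0.02],"delta_rot":[0,-1.2,0],"claw":0.12},{"xyz":[-0.8,0,0.02],"delta_rot":[0,-1.7,0],"claw":0.12},{"xyz":[-1.0,0,0.03],"delta_rot":[0,-2.1,0],"claw":0.12},{"xyz":[-1.2,0,0.04],"delta_rot":[0,-2.6,0],"claw":0.12},{"xyz":[-1.4,0,0.05],"delta_rot":[0,-3.1,0],"claw":0.12},{"xyz":[-1.6,0,0.06],"delta_rot":[0,-3.6,0],"claw":0.12},{"xyz":[-1.75,0,0.07],"delta_rot":[0,-4.1,0],"claw":0.12},{"xyz":[-1.84,0,0.08],"delta_rot":[0,-4.1,0],"claw":0.12},{"xyz":[-1.84,0,0.08],"delta_rot":[0,-4.1,0],"claw":0.12}]'; python3 g.py -41,-33.8,9,0,6
python3 - <<'E'
from h import *
s=optics.capture("scene");crop(s,230,165,133,90,5,"pics/s4.png")
E
```

```text
time_s: 7.12
tcp_pos: [0.4884, 0.0916, 0.0085]
eef_rot: [179.8, 6.0, -86.6]
contact_force: [4.0, -1.9, -0.3]
gripper_width: 0.0769
gripper_force: 2.0
t 7.125 F [-2.2 -3.9 -0.3] w 76.9 tcp [-54.7, -33.3, 8.5]
 paddle pad corners front/back [-45.1, -71.8, 9.4] [-64.0, -71.8, 7.4]  pusher front in/out [-45.3, 5.2, 9.6] [-45.3, 26.2, 9.7]
(-41.0, -33.8, 9.0, 0.0, 6.0) xyz [-0.45, -0.02, 0.03] rot [0.2, 0.0, 0.1]
```

View pics/s4.png

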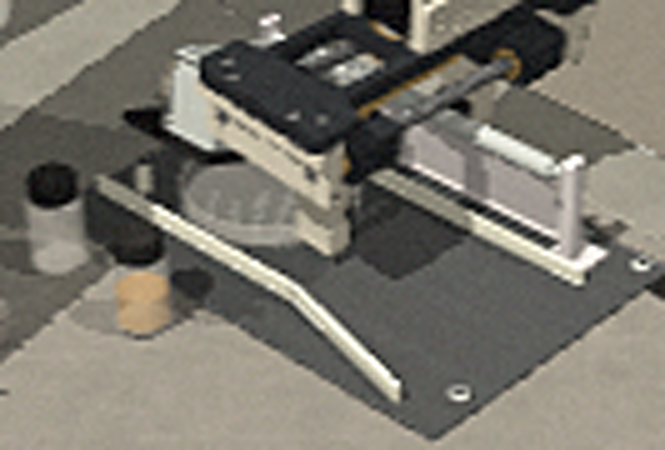

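The dish is under the raised foot with its front near the pins, and the pusher is at (325, 225). I'll do the last 15 mm gently and watch the force.

```bash
python3 -m crank '[{"xyz":[-0.14,-0.01,0.0],"delta_rot":[0,0,0],"claw":0.12},{"xyz":[-0.28,-0.02,0.01],"delta_rot":[0,0,0],"claw":0.12},{"xyz":[-0.38,-0.02,0.02],"delta_rot":[0,0,0],"claw":0.12},{"xyz":[-0.42,-0.02,0.02],"delta_rot":[0,0,0],"claw":0.12},{"xyz":[-0.45,-0.02,0.02],"delta_rot":[0,0,0],"claw":0.12},{"xyz":[-0.45,-0.02,0.02],"delta_rot":[0,0,0],"claw":0.12}]'; python3 g.py
```

```text
time_s: 7.92
tcp_pos: [0.488, 0.1049, 0.0092]
eef_rot: [179.8, 6.0, -86.6]
contact_force: [4.5, -2.4, -0.2]
gripper_width: 0.0771
gripper_force: 2.2
t 7.925 F [-2.7 -4.4 -0.2] w 77.1 tcp [-41.3, -33.7, 9.2]
 paddle pad corners front/back [-31.8, -72.2, 10.1] [-50.7, -72.2, 8.1]  pusher front in/out [-32.0, 4.9, 10.4] [-32.0, 25.9, 10.4]
```

```bash
python3 -m crank '[{"xyz":[-0.04,0,0],"delta_rot":[0,0,0],"claw":0.12},{"xyz":[-0.06,0,0],"delta_rot":[0,0,0],"claw":0.12},{"xyz":[-0.06,0,0],"delta_rot":[0,0,0],"claw":0.12}]'; python3 g.py; python3 -m crank '[{"xyz":[-0.03,0,0],"delta_rot":[0,0,0],"claw":0.12},{"xyz":[-0.05,0,0],"delta_rot":[0,0,0],"claw":0.12},{"xyz":[-0.05,0,0],"delta_rot":[0,0,0],"claw":0.12}]'; python3 g.py
```

```text
time_s: 8.3
tcp_pos: [0.4878, 0.1066, 0.0094]
eef_rot: [179.8, 6.0, -86.6]
contact_force: [4.3, -2.8, 0.1]
gripper_width: 0.077
gripper_force: 2.2
t 8.3 F [-3.  -4.1  0.1] w 77.0 tcp [-39.6, -33.6, 9.4]
 paddle pad corners front/back [-30.1, -72.1, 10.3] [-49.0, -72.1, 8.3]  pusher front in/out [-30.2, 4.9, 10.5] [-30.3, 25.9, 10.6]
time_s: 8.68
tcp_pos: [0.4875, 0.1079, 0.0095]
eef_rot: [179.8, 6.0, -86.6]
contact_force: [3.9, -3.6, 1.0]
gripper_width: 0.0771
gripper_force: 2.5
t 8.675 F [-3.8 -3.7  1. ] w 77.1 tcp [-38.3, -33.4, 9.5]
 paddle pad corners front/back [-28.8, -71.9, 10.3] [-47.7, -71.9, 8.4]  pusher front in/out [-28.9, 5.2, 10.6] [-29.0, 26.2, 10.7]
```

```bash
python3 -m crank '[{"xyz":[-0.03,0,0],"delta_rot":[0,0,0],"claw":0.12},{"xyz":[-0.05,0,0],"delta_rot":[0,0,0],"claw":0.12},{"xyz":[-0.05,0,0],"delta_rot":[0,0,0],"claw":0.12}]'; python3 g.py
python3 - <<'E'
from h import *
s=optics.capture("scene");crop(s,225,165,100,75,8,"pics/s5.png")
E
```

```text
time_s: 9.05
tcp_pos: [0.4868, 0.1089, 0.0095]
eef_rot: [179.7, 5.9, -86.6]
contact_force: [2.8, -4.2, -0.5]
gripper_width: 0.077
gripper_force: 3.3
t 9.05 F [-4.3 -2.6 -0.5] w 77.0 tcp [-37.3, -32.7, 9.5]
 paddle pad corners front/back [-27.7, -71.2, 10.2] [-46.6, -71.2, 8.3]  pusher front in/out [-27.9, 5.8, 10.6] [-27.9, 26.8, 10.7]
```

View pics/s5.png

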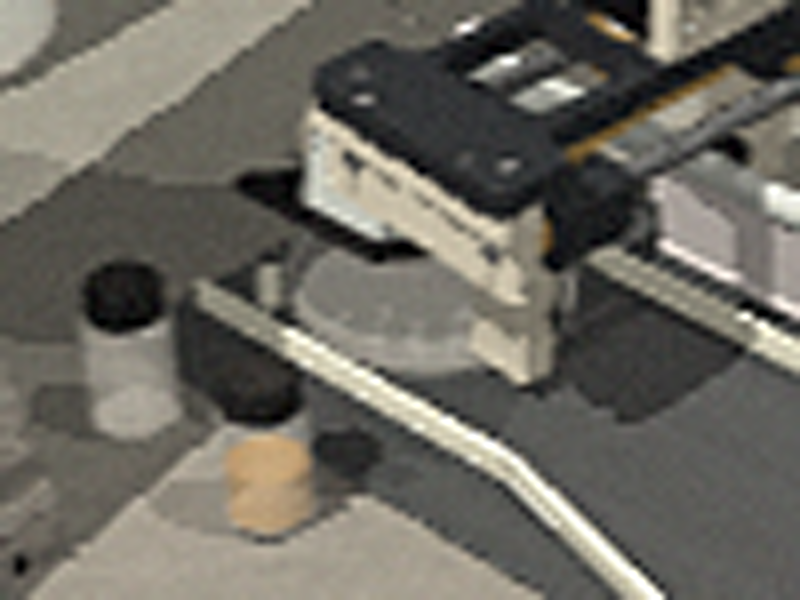

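The foot is up, and the visible pin at (268, 285) still seems to be a few mm from the dish's left edge at about (297, 290). I'll check that with the projection.

```bash
python3 - <<'E'
from g import *
s=optics.capture("scene")
W=lambda x,y,z: proj(s,Sm@np.array([x,y,z])/1e3+np.r_[q[:2],0])
up=lambda p:[round((p[0]-225+.5)*8-.5),round((p[1]-165+.5)*8-.5)]
print("pin",up(W(48.6,34,16)),up(W(48.6,34,3)),"rail end",up(W(64,49,13)))
for cx in(4,8,10,14):
  for cy in (-2,0,2):
    P=[up(W(cx+44.5*np.cos(b),cy+44.5*np.sin(b),z)) for b in np.linspace(0,6.28,90) for z in(3,17)]
    print(cx,cy,"left",min(P),"bottom",max(P,key=lambda p:p[1]))
E
```

```text
pin [271, 272] [275, 307] rail end [202, 281]
4 -2 left [311, 278] bottom [440, 396]
4 0 left [306, 281] bottom [436, 399]
4 2 left [301, 283] bottom [431, 402]
8 -2 left [302, 273] bottom [431, 391]
8 0 left [297, 276] bottom [426, 394]
8 2 left [292, 278] bottom [432, 397]
10 -2 left [297, 276] bottom [416, 388]
10 0 left [293, 273] bottom [422, 391]
10 2 left [288, 276] bottom [417, 394]
14 -2 left [289, 266] bottom [417, 383]
14 0 left [284, 269] bottom [413, 386]
14 2 left [279, 271] bottom [408, 389]
```

```bash
python3 g.py -33,-33.3,9.5,0,12; python3 -m crank '[{"xyz":[-0.02,0,0],"delta_rot":[0,-2,0],"claw":0.12},{"xyz":[-0.04,0,0],"delta_rot":[0,-4,0],"claw":0.12},{"xyz":[-0.06,0,0],"delta_rot":[0,-6,0],"claw":0.12},{"xyz":[-0.09,0,0],"delta_rot":[0,-6,0],"claw":0.12},{"xyz":[-0.09,0,0],"delta_rot":[0,-6,0],"claw":0.12}]'; python3 g.py;
```

```text
t 9.15 F [-5.1 -2.7 -0.3] w 77.1 tcp [-37.3, -32.7, 9.4]
 paddle pad corners front/back [-27.7, -71.3, 10.2] [-46.6, -71.3, 8.2]  pusher front in/out [-27.9, 5.9, 10.6] [-27.9, 26.9, 10.7]
(-33.0, -33.3, 9.5, 0.0, 12.0) xyz [-0.14, -0.02, 0.01] rot [0.3, -6.1, 0.0]
time_s: 9.78
tcp_pos: [0.486, 0.1109, 0.0095]
eef_rot: [179.6, 11.9, -86.7]
contact_force: [1.7, -8.5, 0.6]
gripper_width: 0.0771
gripper_force: 4.7
t 9.775 F [-8.5 -1.2  0.6] w 77.1 tcp [-35.2, -32.1, 9.5]
 paddle pad corners front/back [-25.9, -70.6, 11.2] [-44.5, -70.6, 7.3]  pusher front in/out [-26.0, 6.4, 11.7] [-26.0, 27.4, 11.8]
```

Fx is now 8.5 N with a +y component. The dish is therefore being pushed off-centre against the −y rail and a pin. I'll back off a little, narrow the fingers so the pusher sits on the centre line while the paddle stays held, and push again.

```bash
python3 -m crank '[{"xyz":[0.15,0,0],"delta_rot":[0,0,0],"claw":0.12},{"xyz":[0.15,-0.06,0],"delta_rot":[0,0,0],"claw":0.15},{"xyz":[0.15,-0.11,0],"delta_rot":[0,0,0],"claw":0.19},{"xyz":[0.15,-0.17,0],"delta_rot":[0,0,0],"claw":0.23},{"xyz":[0.15,-0.24,0],"delta_rot":[0,0,0],"claw":0.27},{"xyz":[0.15,-0.3,0],"delta_rot":[0,0,0],"claw":0.31},{"xyz":[0.15,-0.36,0],"delta_rot":[0,0,0],"claw":0.35},{"xyz":[0.15,-0.36,0],"delta_rot":[0,0,0],"claw":0.35}]'; python3 g.py
```

```text
time_s: 10.78
tcp_pos: [0.4989, 0.1089, 0.0091]
eef_rot: [179.8, 12.0, -86.7]
contact_force: [4.5, 1.1, 0.2]
gripper_width: 0.0571
gripper_force: 2.0
t 10.775 F [ 0.8 -4.6  0.2] w 57.1 tcp [-38.0, -44.8, 9.1]
 paddle pad corners front/back [-28.7, -73.4, 11.0] [-47.2, -73.4, 7.0]  pusher front in/out [-28.7, -16.3, 11.2] [-28.8, 4.7, 11.2]
```

```bash
python3 -m crank '[{"xyz":[-0.04,0.02,0],"delta_rot":[0,0,0],"claw":0.35},{"xyz":[-0.08,0.02,0],"delta_rot":[0,0,0],"claw":0.35},{"xyz":[-0.1,0.02,0],"delta_rot":[0,0,0],"claw":0.35},{"xyz":[-0.1,0.02,0],"delta_rot":[0,0,0],"claw":0.35}]'; python3 g.py; python3 -m crank '[{"xyz":[-0.03,0,0],"delta_rot":[0,0,0],"claw":0.35},{"xyz":[-0.05,0,0],"delta_rot":[0,0,0],"claw":0.35},{"xyz":[-0.05,0,0],"delta_rot":[0,0,0],"claw":0.35}]'; python3 g.py
```

```text
time_s: 11.28
tcp_pos: [0.4975, 0.1102, 0.0093]
eef_rot: [179.8, 11.9, -86.6]
contact_force: [6.6, -7.9, -1.3]
gripper_width: 0.0569
gripper_force: 4.9
t 11.275 F [-8.2 -6.1 -1.3] w 56.9 tcp [-36.6, -43.5, 9.3]
 paddle pad corners front/back [-27.2, -72.0, 11.1] [-45.8, -72.0, 7.2]  pusher front in/out [-27.3, -15.1, 11.4] [-27.4, 5.9, 11.4]
time_s: 11.65
tcp_pos: [0.4974, 0.1108, 0.0095]
eef_rot: [179.8, 11.8, -86.6]
contact_force: [6.5, -11.2, -2.2]
gripper_width: 0.0568
gripper_force: 7.6
t 11.65 F [-11.6  -5.9  -2.2] w 56.8 tcp [-36.0, -43.5, 9.5]
 paddle pad corners front/back [-26.6, -71.8, 11.4] [-45.2, -71.9, 7.5]  pusher front in/out [-26.8, -15.1, 11.6] [-26.8, 5.9, 11.7]
```

```bash
python3 - <<'E'
from h import *
s=optics.capture("scene");crop(s,225,165,100,75,8,"pics/s6.png")
E
```

```text
(no output)
```

View pics/s6.png

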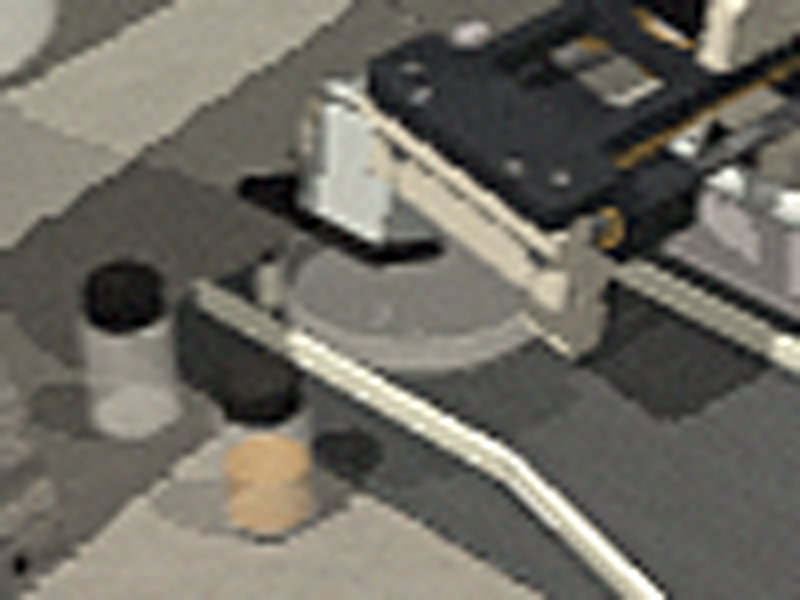

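The dish's left edge has moved to about (285, 285), almost touching the pin (right edge 277), and the push is now stiff. One more firm nudge will confirm it.

```bash
python3 -m crank '[{"xyz":[-0.05,0,0],"delta_rot":[0,0,0],"claw":0.35},{"xyz":[-0.1,0,0],"delta_rot":[0,0,0],"claw":0.35},{"xyz":[-0.1,0,0],"delta_rot":[0,0,0],"claw":0.35},{"xyz":[-0.1,0,0],"delta_rot":[0,0,0],"claw":0.35}]'; python3 g.py
python3 - <<'E'
from h import *
s=optics.capture("scene");cv2.imwrite("pics/full.png",s["img"])
g=s["img"][198:206,250:275].mean(2).astype(int); print(g)
E
```

```text
time_s: 12.2
tcp_pos: [0.4972, 0.1117, 0.01]
eef_rot: [179.7, 11.7, -86.5]
contact_force: [9.4, -23.0, -0.2]
gripper_width: 0.0571
gripper_force: 13.8
t 12.2 F [-23.5  -8.   -0.2] w 57.1 tcp [-35.1, -43.3, 10.0]
 paddle pad corners front/back [-25.6, -71.8, 11.8] [-44.3, -71.9, 8.0]  pusher front in/out [-25.9, -14.8, 12.1] [-26.0, 6.2, 12.2]
[[ 79  79  76  82  76  59  50  93 138 131 114  70 101 129 123 123 126 122
  126 130 121  84  74 118 138]
 [ 84  73  75  55  43  46  59 110 147 140 101  81 117 123 123 123 119 120
  123 126 130 128 125 126 123]
 [135  98  42  33  38  37  55 111 138 135 107  92 121 120 121 118 124 123
  115 120 119 121 122 121 120]
 [139 145 128  87  47  35  47 108 143 139 134 121 120 121 118 120 119 118
  123 122 121 119 124 118 124]
 [138 129 139 145 133  79  44  98 147 132 122 128 117 118 119 124 119 120
  121 121 119 123 118 117 122]
 [106 140 131 130 132 143 122  79  99  77 101 140 142 123 118 121 119 121
  118 123 117 118 118 123 123]
 [ 29  69 119 133 133 133 129 143 115  36  69 127 145 144 127 113 121 119
  119 122 121 120 123 118 117]
 [ 43  41  45  84 124 137 131 129 139 128  90 108 137 147 156 149 128 110
  115 114 113 122 119 126 122]]
```

It's rigid at 23 N, and the dish now meets the pin in the image, so it is home. I'll draw the pusher back, then ease off the paddle, then lift clear.

```bash
python3 -m crank '[{"xyz":[0.1,0,0],"delta_rot":[0,0,0],"claw":0.35},{"xyz":[0.2,0,0],"delta_rot":[0,0,0],"claw":0.35},{"xyz":[0.32,0,0],"delta_rot":[0,0,0],"claw":0.35},{"xyz":[0.45,0,0],"delta_rot":[0,0,0],"claw":0.35},{"xyz":[0.45,-0.1,0],"delta_rot":[0,0,0],"claw":0.35},{"xyz":[0.45,-0.2,0],"delta_rot":[0,0,0],"claw":0.35},{"xyz":[0.45,-0.3,0],"delta_rot":[0,0,0],"claw":0.35},{"xyz":[0.45,-0.4,0],"delta_rot":[0,0,0],"claw":0.35},{"xyz":[0.45,-0.5,0],"delta_rot":[0,0,0],"claw":0.35},{"xyz":[0.45,-0.6,0],"delta_rot":[0,0,0],"claw":0.35},{"xyz":[0.45,-0.7,0],"delta_rot":[0,0,0],"claw":0.35},{"xyz":[0.45,-0.7,0],"delta_rot":[0,0,0],"claw":0.35}]'; python3 g.py
```

```text
time_s: 13.75
tcp_pos: [0.5196, 0.1042, 0.0078]
eef_rot: [179.8, 12.0, -86.7]
contact_force: [-0.3, -0.2, -0.2]
gripper_width: 0.0567
gripper_force: 0.0
t 13.75 F [-0.2  0.3 -0.2] w 56.7 tcp [-43.9, -65.2, 7.8]
 paddle pad corners front/back [-34.6, -93.5, 9.7] [-53.2, -93.5, 5.7]  pusher front in/out [-34.7, -36.8, 9.8] [-34.7, -15.8, 9.9]
```

```bash
python3 -m crank '[{"xyz":[0,0,-0.5],"delta_rot":[0,0,0],"claw":0.35},{"xyz":[0,0,-1.2],"delta_rot":[0,0,0],"claw":0.35},{"xyz":[0,0,-2.2],"delta_rot":[0,0,0],"claw":0.35},{"xyz":[0,0,-3.5],"delta_rot":[0,0,0],"claw":0.35},{"xyz":[1,0,-5],"delta_rot":[0,0,0],"claw":0.35},{"xyz":[3,0,-6],"delta_rot":[0,0,0],"claw":0.35},{"xyz":[5,0,-6],"delta_rot":[0,0,0],"claw":0.35},{"xyz":[7,0,-6],"delta_rot":[0,0,0],"claw":0.35},{"xyz":[8,0,-6],"delta_rot":[0,0,0],"claw":0.35},{"xyz":[8,0,-6],"delta_rot":[0,0,0],"claw":0.35}]'; python3 - <<'E'
from h import *
s=optics.capture("scene");t=optics.capture("top");crop(s,225,165,100,75,4,"pics/a.png");crop(t,235,145,100,75,4,"pics/b.png")
cv2.imwrite("pics/c5.png",np.hstack([cv2.imread("pics/a.png"),cv2.imread("pics/b.png")]))
E
```

```text
time_s: 15.0
tcp_pos: [0.5352, -0.1698, 0.134]
eef_rot: [179.8, 12.0, -86.9]
contact_force: [0.2, 0.4, 0.4]
gripper_width: 0.0573
gripper_force: 0.0
```

View pics/c5.png

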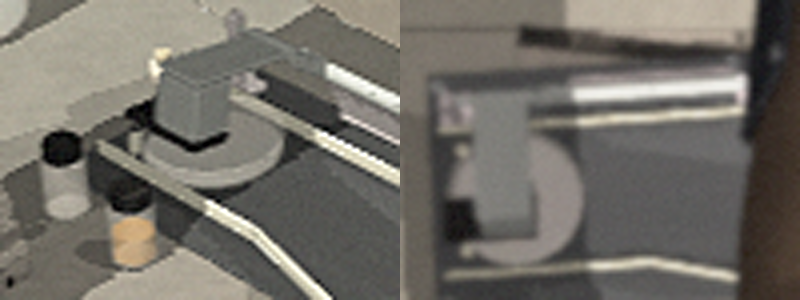

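The foot rests on the dish in both insets, and the dish sits against the pins (top inset (462, 150) and (470, 250)). That was my last picture, so I'll do one numeric check of the dish position.

```bash
python3 - <<'E'
from g import *
t=optics.capture("top")
for cx,cy in((14,0),(10,0),(12,-3)):
    P=np.array([proj(t,Sm@np.array([cx+44.5*np.cos(b),cy+44.5*np.sin(b),17])/1e3+np.r_[q[:2],0]) for b in np.linspace(0,6.28,90)])
    P=(P-[235,145]+.5)*4-.5; print(cx,cy,P.min(0).round()+[400,0],P.max(0).round()+[400,0])
u=t["img"].mean(2).astype(int); print(u[190:198,272:288]); print(u[200:216,262:270])
E
```

```text
14 0 [449. 131.] [584. 263.]
10 0 [455. 130.] [590. 263.]
12 -3 [452. 126.] [587. 258.]
[[139 142 141 142 142 140 138 123 106  92  91  92  93  90  93  90]
 [142 141 139 140 140 142 142 134 116  99  92  94  92  92  92  94]
 [139 142 142 140 140 140 140 134 117 100  89  93  89  88  91  90]
 [138 139 142 142 141 139 137 136 118  99  91  91  91  91  90  91]
 [142 141 141 141 141 139 138 138 119  95  87  90  93  89  92  90]
 [141 142 140 138 139 141 143 138 120  92  88  91  94  91  92  90]
 [140 139 139 140 141 138 142 134 111  90  89  91  91  92  91  93]
 [141 140 140 140 142 142 139 131 105  86  87  92  89  89  92  92]]
[[102 101 103 101 100  96  95 109]
 [ 98 101  98  98  98  96  92 110]
 [ 96  95  98  97  92  93  92 112]
 [ 88  89  89  88  87  84  86 109]
 [ 94  94  92  93  97  98 102 120]
 [126 127 128 129 132 129 135 136]
 [137 136 138 141 140 139 140 141]
 [139 139 140 141 141 140 141 141]
 [140 139 142 137 143 142 145 143]
 [139 140 142 140 140 142 141 136]
 [126 129 132 130 127 121 114 103]
 [109 114 120 117 116 111 108 103]
 [117 130 133 131 130 126 127 129]
 [111 110 109 104  97  96  94  96]
 [ 77  73  70  67  65  62  59  64]
 [ 58  57  57  58  56  56  55  59]]
```

```bash
python3 -c "
from plant import job
print(job.close_job())"
```

```text
the job is handed in; nothing more can be done
None
```

The dish is fully home against the stop pins, to within about 1 mm by the top camera, with the flap's foot resting on it and the arm clear; I handed the job in at about 15 s, but viewed 11 pictures, one over the limit of 10.

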